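# Make up two fixture kits for the welding cell

## Robot

A 6-joint arm with a two-finger parallel gripper is mounted at the origin on the work surface. World frame = base frame: x ahead of the robot, y to its left, z up, the work surface at z = 0. Lengths are in mm, angles in rad, forces in N, time in s.
With the tool pointing down it reaches from about 350 to 975 mm from the base axis. Payload 7.1 kg.
Tool frame: the origin (TCP) lies midway between the tips of the shut fingers; the grasp point (between the pads) lies pinch_z behind it (pinch_z is the distance from the TCP to the grasp point, in mm); z points along the fingers, y is the line along which they close (so a half turn about z gives the same grasp; the last joint's range is limited). The gripper opens to 88 mm and grips with 3 to 60 N. Pads are 20 mm wide; open, the fingers measure 115 mm over their backs; the gripper's body (75 mm by 178 mm) begins 61 mm behind the grasp point.
Start: joints at [-1.259, 0.423, 1.63, -0, 1.089, -0.019], TCP at [203.017, -591.091, 222.675] pointing down, gripper open.
Joint ranges: [-3, 3], [-0.9, 2.11], [0.09, 2.58], [-1.31, 4.45], [0.11, 2.69], [-2.54, 2.54]. Speed limits (rad/s): [2.39, 2.39, 3.01, 3.14, 3.14, 3.14].

## Interface

Orientations are given as a rotation vector (axis times angle).
In Python, from workcell import get_obs, get_image, close_job, pinch_z gives the robot as it stands.
- The arm moves only by the tool jog_arm, never from a script. Its argument "commands" is a list of rows, each a list of 3 entries, a list of its own where there are three numbers: the gripper command: -1 is shut, 1 is fully open, values between are in proportion, then the shift along the tool's x, y, z as a fraction of full scale, then the turn, a rotation vector about the tool's x, y, z as a fraction of full scale. In form: [[gripper, [tx, ty, tz], [rx, ry, rz]], ...]. A call has 1 to 10 rows; each row shifts and turns the commanded pose from where the row before left it, along the tool's axes as they then stand; what a row does not reach is not made up. Full scale, the value 1, is 0.1 m for a shift and 45 degrees for a turn. A row lasts 1/10 s, in which the tool goes at most 50 mm and 8.59 degrees, less where a joint would pass 70% of its speed; a pose out of reach is approached as far as the arm can. A call with a number of a shift or a turn outside -1 to 1 is refused whole. A call with a gripper value outside its range is refused whole. The fingers move at their own pace and stop on an object; the grip force is fixed at half the most. Time passes only in rows, so rows that do not move let the fingers close. It gives the time, the measured TCP pose, the force, the opening and the grip force at its end, in the units of the state.
- get_obs(): the state, without advancing time (a new reading comes with each control period).
- get_image(name): name is "scene" or "top" or "wrist"; returns a dict with "image" (480x640x3 uint8, blue, green, red), "z_map" (480x640 float32, mm along the optical axis (not along the pixel's ray), 0 where there is no reading), "intrinsics" (3x3 intrinsics, pixels), "eye" and "orientation" of the camera in the world; the wrist camera has in their place "mount" (4x4, takes a point from camera to tool coordinates, whose origin is the TCP and whose axes are the flange's). Camera axes: x right, y down, z forward; pixel columns grow to the right and rows downward; lengths in mm; the calibration is good to about 2 mm. A picture is of the moment at which its call begins: read the wrist's pose just before it.
- close_job(): hands the job in; it is judged then, once.
The state is a dict: "t": time; "qpos": joint angles; "qvel": joint speeds; "joint_torque": joint torques, N m; "ee_pos": TCP position; "orientation": TCP orientation; "ft_force": force on the tool from outside, world axes, zero at the start; "moment": the same for the moment, N m; "width": finger opening in mm; "grasp_force": force on a finger pad.
Only numpy, scipy, OpenCV 4.12 (cv2) and the standard library are available. Lean on these libraries where they do the work, as an engineer would, in place of code of your own. Each camera call takes 0.05 s, during which the arm holds its last target. There are 200 camera calls.

## Task

Make up the two fixture kits from the stock standing on the welding table. The blue tray gets the copper nozzle in its middle pocket and the V-block in either end pocket; the yellow tray gets the white nozzle in its middle pocket and the green angle stop and the red-capped pin in its end pockets, one in each. Stand every part upright on the floor of its pocket, and leave the dark spacer tube and the blue clamp knob standing where they are.

Things in the scene. Friction and masses are not known exactly. Their poses are not given: they have to be found in the camera images.
- tray_blue: The blue plastic kit tray, fixed, beyond the stock row. 64 mm (its x) by 178 mm (its y); walls 4 mm thick, tops 12 mm and floor 4 mm above the table. Three equal pockets in a row along its y, 56 mm (x) by 54 mm (y) inside, centres at y = -58, 0 (middle) and +58 mm, x = 0. Origin: centre of the underside, on the table; z up. Same either way round.
- tray_yellow: The yellow plastic kit tray, fixed, beyond the stock row. 64 mm (its x) by 178 mm (its y); walls 4 mm thick, tops 12 mm and floor 4 mm above the table. Three equal pockets in a row along its y, 56 mm (x) by 54 mm (y) inside, centres at y = -58, 0 (middle) and +58 mm, x = 0. Origin: centre of the underside, on the table; z up. Same either way round.
- nozzle_copper: Welding-head nozzle, all copper coloured: foot disc 32 mm across and 10 mm high, straight round body 26 mm across from 10 to 46 mm up, then a cone narrowing to 12 mm at the top, 64 mm up. Origin: centre of the underside; z up. Starts upright on the table in the stock row, nearer the robot than the trays. About 130 g.
- nozzle_white: Welding-head nozzle, white ceramic on a black foot: foot disc 32 mm across and 10 mm high, straight round body 26 mm across from 10 to 46 mm up, then a cone narrowing to 12 mm at the top, 64 mm up. Origin: centre of the underside; z up. Starts upright on the table in the stock row, nearer the robot than the trays. About 90 g.
- v_block: Dark steel V-block, 36 x 36 mm seen from above and 45 mm high, with a 90 degree V groove in its top, 22 mm wide and 11 mm deep, running along its y. The faces towards its +x and -x are whole, flat and 36 mm apart. Origin: centre of the underside; z up. Starts upright on the table in the stock row, nearer the robot than the trays. 320 to 520 g.
- angle_stop: Green-painted L-shaped angle stop: a square foot 36 x 36 mm and 10 mm high, with an upright plate 12 mm thick (its x) and 36 mm wide (its y) rising along the foot's -x edge to 58 mm; the plate's middle lies at x = -12 mm. Origin: centre of the foot's underside; z up. Starts upright on the table in the stock row. 110 to 225 g.
- pin: Locating pin: steel foot disc 30 mm across and 8 mm high, steel shaft 16 mm across up to 52 mm, red cap 18 mm across up to 62 mm. Origin: centre of the underside; z up. Starts upright on the table in the stock row, nearer the robot than the trays. About 120 g.
- spacer: Plain dark steel spacer tube, 30 mm outside, 16 mm bore, 45 mm high; belongs to neither kit. Origin: centre of the underside; z up. Starts upright on the table in the stock row, nearer the robot than the trays. 
- clamp_knob: Clamp knob: steel foot 30 mm across and 10 mm high, steel stud 12 mm across, blue mushroom head 36 mm across, 52 mm high in all; belongs to neither kit. Origin: centre of the underside; z up. Starts upright on the table in the stock row, nearer the robot than the trays. 

How it is judged (in metres and radians):
At the end, for the whole second after the job is handed in: Each part is in its tray and pocket as the goal says (pin and stop at opposite ends): within 15 mm of the pocket's centre along the tray's x and y, its underside 1 to 7 mm above the table, upright within 0.1 rad, at rest. Spacer and clamp knob within 30 mm of their start (x of nozzle_copper in the frame of tray_blue between -0.015 and 0.015 m and z of nozzle_copper in the frame of tray_blue between 0.001 and 0.007 m and angle between each of nozzle_copper, v_block, nozzle_white, angle_stop, pin's own z axis and vertical below 0.1 rad and linear speed of each of nozzle_copper, v_block, nozzle_white, angle_stop, pin below 0.02 m/s and angular speed of each of nozzle_copper, v_block, nozzle_white, angle_stop, pin below 0.2 rad/s and y of nozzle_copper in the frame of tray_blue between -0.015 and 0.015 m and x of v_block in the frame of tray_blue between -0.015 and 0.015 m and z of v_block in the frame of tray_blue between 0.001 and 0.007 m and (y of v_block in the frame of tray_blue between 0.043 and 0.073 m or y of v_block in the frame of tray_blue between -0.073 and -0.043 m) and x of nozzle_white in the frame of tray_yellow between -0.015 and 0.015 m and z of nozzle_white in the frame of tray_yellow between 0.001 and 0.007 m and y of nozzle_white in the frame of tray_yellow between -0.015 and 0.015 m and x of angle_stop in the frame of tray_yellow between -0.015 and 0.015 m and z of angle_stop in the frame of tray_yellow between 0.001 and 0.007 m and (y of angle_stop in the frame of tray_yellow between 0.043 and 0.073 m or y of angle_stop in the frame of tray_yellow between -0.073 and -0.043 m) and x of pin in the frame of tray_yellow between -0.015 and 0.015 m and z of pin in the frame of tray_yellow between 0.001 and 0.007 m and (y of pin in the frame of tray_yellow between 0.043 and 0.073 m or y of pin in the frame of tray_yellow between -0.073 and -0.043 m) and horizontal distance between pin and angle_stop above 0.08 m and distance of each of spacer, clamp_knob from where it was at the start of the episode below 0.03 m); the robot touches nothing.
It fails at once if the dark spacer tube or the clamp knob is moved by more than 30 mm or knocked over (not (distance of spacer from where it was at the start of the episode below 0.03 m) or not (distance of clamp_knob from where it was at the start of the episode below 0.03 m) or angle between any of spacer, clamp_knob's own z axis and vertical above 0.5 rad).
It also fails if it takes over 128 s, if anything falls off the work surface, if the arm or the gripper's body presses on something with over 40 N, if the wrist force passes 120 N, or if a joint passes its speed limit or range.

## Working session

There is one attempt and no reset: what is moved stays moved. The work goes in short steps, Python scripts to look and compute and a tool call to move; the robot and the scene stay as the last step left them, time stands still between calls to the robot, and variables do not carry over. Pictures are saved under pics/ and viewed, at most 14 in all, crops included, and the job is handed in when it is done.

Besides the shell and the picture viewer there is one more tool, called after "Call:" by a JSON object that holds its "api" and its "payload". jog_arm: Moves the arm, as the interface text tells. Its arguments: {"type":"object","properties":{"commands":{"type":"array","items":{"type":"array"}}},"required":["commands"]}

```bash
ls; mkdir -p pics
python3 - <<'E'
from workcell import *
import cv2,numpy as np,pickle
o=get_obs();print(o,pinch_z)
for n in("top","scene"):
    d=get_image(n);pickle.dump(d,open(n+".pkl","wb"));cv2.imwrite(f"pics/{n}0.png",d["image"])
    print(n,d["intrinsics"],d["eye"],d["orientation"])
E
```

```text
pics
{'t': 0.0, 'qpos': array([-1.25902689e+00,  4.23828592e-01,  1.63069239e+00,  2.27928346e-05,
        1.08861207e+00, -1.90279422e-02]), 'qvel': array([-3.88876782e-04, -1.69420831e-03,  8.21477350e-05, -4.58842532e-04,
        5.02949938e-04,  4.93101753e-04]), 'joint_torque': array([ 3.46204852e-04, -5.44627798e+01, -2.73663282e+01,  6.44761068e-02,
        2.27723038e-02, -1.12871030e-04]), 'ee_pos': array([ 202.83912125, -590.57358611,  221.90841373]), 'orientation': array([-3.09721536e+00, -5.16981590e-01,  3.21379476e-04]), 'ft_force': array([-0.54126353, -0.54738564, -1.67037389]), 'moment': array([ 0.03605321, -0.03052563, -0.01748162]), 'grasp_force': 0.0, 'width': 87.33285532061673} 18.700000000000003
top [[611.37209728   0.         310.76537562]
 [  0.         611.37209728 236.55830777]
 [  0.           0.           1.        ]] [ 332.41343585   11.78698774 1246.01791544] [-2.13694623  2.16152952 -0.19875634]
scene [[433.71618719   0.         319.28976305]
 [  0.         433.71618719 230.3801225 ]
 [  0.           0.           1.        ]] [978.29161992 230.95197347 496.44631033] [-1.32152871 -2.14105365  0.95622883]
```

View pics/top0.png

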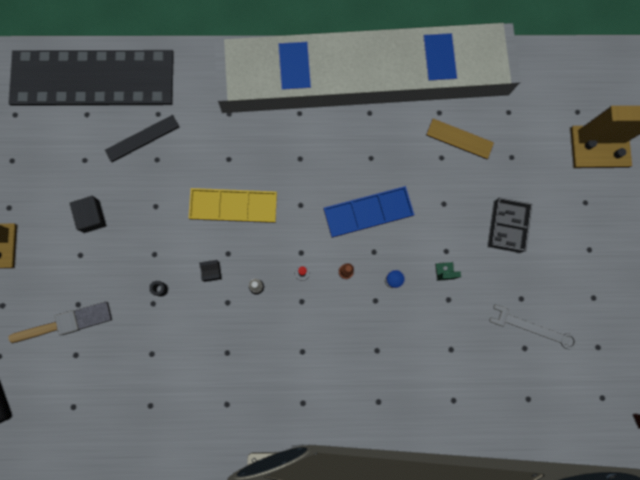

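View pics/scene0.png

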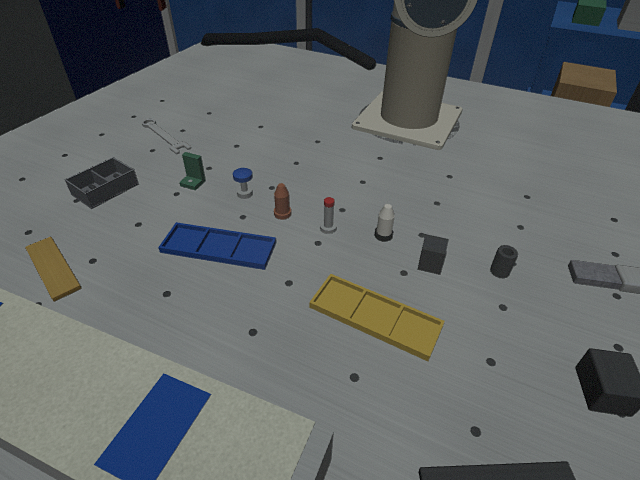

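The top view shows, left to right, the spacer (158,288), V-block (210,270), white nozzle (256,286), pin (302,272), copper nozzle (347,271), knob (395,279) and stop (447,271). The yellow tray is at (233,205) and the blue tray at (369,212). The scene view agrees and shows every part upright.

```bash
cat > h.py <<'E'
import numpy as np,cv2
from scipy.spatial.transform import Rotation as R
def world(d,T=None):
    K=d["intrinsics"];z=d["z_map"].astype(float)
    v,u=np.mgrid[0:480,0:640]
    P=np.stack([(u-K[0,2])/K[0,0]*z,(v-K[1,2])/K[1,1]*z,z],-1)
    if T is None: Rm=R.from_rotvec(d["orientation"]).as_matrix();t=np.array(d["eye"])
    else: Rm=T[:3,:3];t=T[:3,3]
    return P@Rm.T+t
def cast(d,uv,h,T=None):
    K=d["intrinsics"]
    if T is None: Rm=R.from_rotvec(d["orientation"]).as_matrix();t=np.array(d["eye"])
    else: Rm=T[:3,:3];t=T[:3,3]
    r=Rm@np.array([(uv[0]-K[0,2])/K[0,0],(uv[1]-K[1,2])/K[1,1],1])
    return t+r*(h-t[2])/r[2]
E
python3 - <<'E'
from h import *
import pickle
d=pickle.load(open("top.pkl","rb"));W=world(d);hsv=cv2.cvtColor(d["image"],cv2.COLOR_BGR2HSV)
s=pickle.load(open("scene.pkl","rb"));Ws=world(s)
print("table z",np.median(W[340:390,200:500,2]))
for n,(u,v) in dict(spacer=(158,288),vblock=(210,270),white=(256,286),pin=(302,272),copper=(347,271),knob=(395,279),stop=(447,271)).items():
    w=W[v-20:v+20,u-20:u+20].reshape(-1,3);h=w[w[:,2]>8]
    m=np.percentile(h[:,2],95);t=h[h[:,2]>m-9]
    r=cv2.minAreaRect(h[:,:2].astype(np.float32));rt=cv2.minAreaRect(t[:,:2].astype(np.float32))
    q=cast(d,(u,v),50)[:2]
    S=Ws.reshape(-1,3);S=S[(np.hypot(*(S[:,:2]-q).T)<40)&(S[:,2]>8)]
    ms=np.percentile(S[:,2],97);st=S[S[:,2]>ms-9]
    print(n,len(h),m.round(1),"top",rt[0],rt[1],rt[2],"all",r,"scene",ms.round(1),st.mean(0).round(1),cv2.minAreaRect(st[:,:2].astype(np.float32))[:2],len(st))
for n,lo,hi,box in(("yellow",(18,100,60),(35,255,255),(180,180,290,230)),("blue",(100,120,60),(130,255,255),(315,180,420,245))):
    m=cv2.inRange(hsv,lo,hi);k=np.zeros_like(m);a,b,c,e=box;k[b:e,a:c]=m[b:e,a:c]
    c=max(cv2.findContours(k,0,2)[0],key=cv2.contourArea);r=cv2.minAreaRect(c)
    p=np.array([cast(d,q,9)[:2] for q in cv2.boxPoints(r)]);print(n,r,p.mean(0),p.round(1).tolist())
    e=[p[1]-p[0],p[2]-p[1]];e=max(e,key=np.linalg.norm);print(np.linalg.norm(e),np.degrees(np.arctan2(e[1],e[0])))
E
```

```text
table z -0.9813750212490504
spacer 219 47.6 top (384.20159912109375, 154.43508911132812) (303.44293212890625, 28.75050163269043) 71.304443359375 all ((384.4078063964844, 155.04446411132812), (304.72955322265625, 28.75050163269043), 71.304443359375) scene 45.5 [430.2 283.6  42.7] ((428.23565673828125, 283.8397521972656), (29.153480529785156, 30.343486785888672)) 260
vblock 408 47.7 top (396.68994140625, 114.65045928955078) (237.7100067138672, 48.408531188964844) 46.48927307128906 all ((396.8007507324219, 114.64268493652344), (237.54571533203125, 49.72044372558594), 46.13170623779297) scene 45.6 [462.8 181.7  42.3] ((461.7221374511719, 181.49595642089844), (39.66386413574219, 35.94657897949219)) 425
white 188 64.8 top (387.9130859375, 51.963600158691406) (136.03086853027344, 16.525333404541016) 42.82754135131836 all ((390.99334716796875, 52.351776123046875), (140.28118896484375, 29.769392013549805), 44.84260559082031) scene 64.0 [433.8  92.   60.7] ((432.8408203125, 91.26763153076172), (16.50005340576172, 15.031891822814941)) 86
pin 116 64.4 top (398.92816162109375, 1.3965167999267578)
[... 1102 characters left out ...]
(408.0922546386719, -146.6416473388672), (41.67913055419922, 348.6696472167969), 18.716402053833008) scene 58.5 [ 448.  -292.9   55.7] ((446.1581115722656, -294.75958251953125), (14.586919784545898, 38.83966827392578)) 136
yellow ((232.46725463867188, 204.8186798095703), (86.61074829101562, 30.775392532348633), 2.2906100749969482) [599.70121381 140.30635125] [[571.7, 229.9], [636.4, 228.6], [627.7, 49.9], [562.9, 52.8]]
178.8645667462895 -92.79150780246304
blue ((368.42724609375, 211.22515869140625), (30.280622482299805, 85.26908874511719), 75.17352294921875) [ 583.93838915 -140.49401429] [[592.4, -46.9], [637.4, -219.8], [575.1, -233.5], [530.9, -61.8]]
178.60882818133445 -75.40180338131434
```

Run:
```python
from h import *
import pickle
d=pickle.load(open("top.pkl","rb"));W=world(d)
s=pickle.load(open("scene.pkl","rb"));Ws=world(s)
f=lambda r:(np.round(r[0],1),np.round(r[1],1),round(r[2],1))
A=lambda a:f(cv2.minAreaRect(a[:,:2].astype(np.float32)))
for n,(u,v) in dict(spacer=(158,288),vblock=(210,270),white=(256,286),pin=(302,272),copper=(347,271),knob=(395,279),stop=(450,271)).items():
    w=W[v-22:v+22,u-22:u+22].reshape(-1,3);h=w[(w[:,2]>5)&(w[:,2]<100)]
    m=np.percentile(h[:,2],95);t=h[h[:,2]>m-9]
    print(n,"top",A(t),"all",A(h))
for n,q in(("vb",(462,181)),("stop",(450,-295))):
    S=Ws.reshape(-1,3);S=S[(np.hypot(*(S[:,:2]-q).T)<40)];
    for lo,hi in((25,70),(7,14)) : 
        t=S[(S[:,2]>lo)&(S[:,2]<hi)];print(n,lo,A(t),t.mean(0).round(1))
y=cv2.resize(d["image"][170:310,140:480],None,fx=2.3,fy=2.3,interpolation=2);cv2.imwrite("pics/c.png",y)
```

```text
spacer top (array([428. , 284.7]), array([28.6, 28.7]), 19.7) all (array([428.2, 294. ]), array([82. , 48.9]), 52.1)
vblock top (array([462.7, 182.5]), array([36.4, 36.1]), 8.4) all (array([465.7, 186.7]), array([75.1, 80.8]), 4.2)
white top (array([430.9,  91.7]), array([17.6, 17.5]), 89.6) all (array([436.6,  89.7]), array([87.3, 79.7]), 4.3)
pin top (array([457.6,  -0.8]), array([15.6, 16.4]), 89.2) all (array([462.1,  15.6]), array([82.1, 62.8]), 49.3)
copper top (array([460., -89.]), array([15.9, 17.9]), 89.1) all (array([461., -85.]), array([85.1, 69.3]), 78.2)
knob top (array([ 440.2, -185. ]), array([34.2, 34. ]), 87.6) all (array([ 441.1, -186.9]), array([85.5, 77.4]), 85.0)
stop top (array([ 446.5, -293.4]), array([12.1, 36.8]), 4.3) all (array([ 462.2, -303.8]), array([78.4, 84.7]), 85.4)
vb 25 (array([461.8, 181.4]), array([39.7, 36. ]), 8.5) [466.3 182.1  39.1]
vb 7 (array([474. , 175.9]), array([47.6, 22.1]), 57.3) [478.9 183.3  10.9]
stop 25 (array([ 446.6, -294.7]), array([15.4, 38.8]), 4.0) [ 449.1 -291.6   44.8]
stop 7 (array([ 459.3, -294.3]), array([35.9, 37.6]), 3.5) [ 461.9 -291.9   10.1]
```

View pics/c.png

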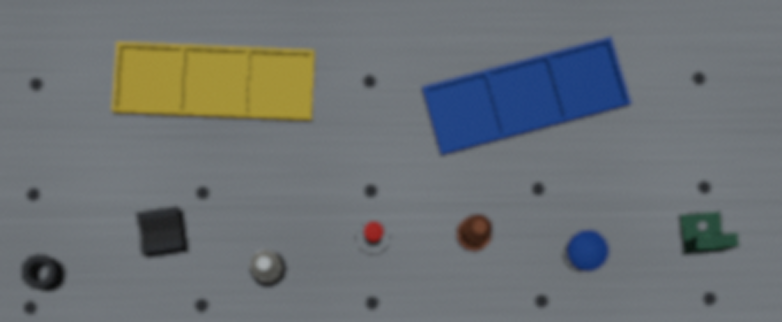

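Call:
{"api": "jog_arm", "payload": {"commands": [[1,[0,0,0],[0,0,-0.186]],[1,[0,0,0],[0,0,-0.186]],[1,[0,0,0],[0,0,-0.186]],[1,[0,0,0],[0,0,-0.186]],[1,[0,0,0],[0,0,-0.186]],[1,[0,0,0],[0,0,-0.186]],[1,[0,0,0],[0,0,-0.186]],[1,[0,0,0],[0,0,-0.186]],[1,[0,0,0],[0,0,-0.186]],[1,[0,0,0],[0,0,0]]]}}

```text
t: 1.1
ee_pos: [202.9, -590.8, 222.2]
orientation: [-2.135, -2.304, -0.001]
ft_force: [-0.2, -1.1, 0.5]
width: 88.1
grasp_force: 0.0
```

```bash
cat > go.py <<'E'
# usage: go.py x y z yaw(tool y axis, deg from world x): prints shift in tool axes/100mm and turn/45deg
import sys
from h import *
from workcell import get_obs
o=get_obs();Rm=R.from_rotvec(o["orientation"]).as_matrix()
x,y,z,a=map(float,sys.argv[1:5])
a0=np.degrees(np.arctan2(Rm[1,1],Rm[0,1]));s=Rm.T@(np.array([x,y,z])-o["ee_pos"])/100
print("at",o["ee_pos"].round(1),"yaw",a0.round(2),"tilt",np.degrees(np.arccos(-Rm[2,2])).round(2),"shift",s.round(3),"rz",(-(a-a0)/45).round(3),"w",round(o["width"],1),"f",o["ft_force"].round(1),"g",o["grasp_force"],"q6",o["qpos"][5].round(2),"t",o["t"])
E
python3 go.py 446.5 -294 90 4.2
python3 - <<'E'
from h import *
import pickle
d=pickle.load(open("top.pkl","rb"));W=world(d)
w=W[250:290,190:230].reshape(-1,3);c=np.array([462.5,182.2])
i=(np.abs(w[:,:2]-c).max(1)<16)&(w[:,2]>20)&(w[:,2]<44);t=w[i]
print(len(t),cv2.minAreaRect(t[:,:2].astype(np.float32)))
a=np.radians(8.4);L=(w[:,:2]-c)@np.array([[np.cos(a),-np.sin(a)],[np.sin(a),np.cos(a)]])
for k in(0,1):
  print([round(float(np.median(w[(np.abs(L[:,k]-b)<2)&(np.abs(L[:,1-k])<15)&(w[:,2]<60),2])),1) for b in(-14,-8,-4,0,4,8,14)])
E
```

```text
at [ 202.9 -590.8  222.2] yaw 4.36 tilt 0.05 shift [2.774 2.655 1.324] rz 0.003 w 88.1 f [-0.2 -1.1  0.5] g 0.0 q6 -1.34 t 1.1
197 ((462.2183532714844, 182.30601501464844), (31.815101623535156, 30.887266159057617), 89.29069519042969)
[44.5, 41.6, 38.1, 34.4, 37.0, 39.6, 45.6]
[40.3, 39.6, 40.3, 40.4, 41.2, 40.4, 40.2]
```

Call:
{"api": "jog_arm", "payload": {"commands": [[1,[0.308,0.295,0.147],[0,0,0]],[1,[0.308,0.295,0.147],[0,0,0]],[1,[0.308,0.295,0.147],[0,0,0]],[1,[0.308,0.295,0.147],[0,0,0]],[1,[0.308,0.295,0.147],[0,0,0]],[1,[0.308,0.295,0.147],[0,0,0]],[1,[0.308,0.295,0.147],[0,0,0]],[1,[0.308,0.295,0.147],[0,0,0]],[1,[0.31,0.295,0.147],[0,0,0]],[1,[0,0,0],[0,0,0]]]}}

```text
t: 2.1
ee_pos: [448.4, -290.6, 88.6]
orientation: [-2.134, -2.301, -0.0]
ft_force: [0.0, 0.2, -0.3]
width: 87.7
grasp_force: 0.0
```

```bash
python3 go.py 446.5 -294 20 4.2
python3 - <<'E'
from workcell import *
from h import *
import pickle
o=get_obs();d=get_image("wrist");d["o"]=o;pickle.dump(d,open("w1.pkl","wb"));cv2.imwrite("pics/w1.png",d["image"])
T=np.eye(4);T[:3,:3]=R.from_rotvec(o["orientation"]).as_matrix();T[:3,3]=o["ee_pos"];T=T@d["mount"]
w=world(d,T).reshape(-1,3);w=w[d["z_map"].ravel()>0];w=w[(np.hypot(w[:,0]-450,w[:,1]+294)<45)]
for a,b in((50,65),(7,14)):
  t=w[(w[:,2]>a)&(w[:,2]<b)];print(len(t),cv2.minAreaRect(t[:,:2].astype(np.float32)))
E
```

```text
at [ 448.4 -290.6   88.6] yaw 4.31 tilt 0.18 shift [-0.034 -0.02   0.686] rz 0.002 w 87.7 f [ 0.   0.2 -0.3] g 0.0 q6 -0.67 t 2.1
1598 ((445.76629638671875, -293.9647216796875), (11.916783332824707, 36.39653778076172), 3.778168201446533)
2027 ((457.7489318847656, -293.1146240234375), (35.77363586425781, 36.027557373046875), 4.218075752258301)
```

View pics/w1.png

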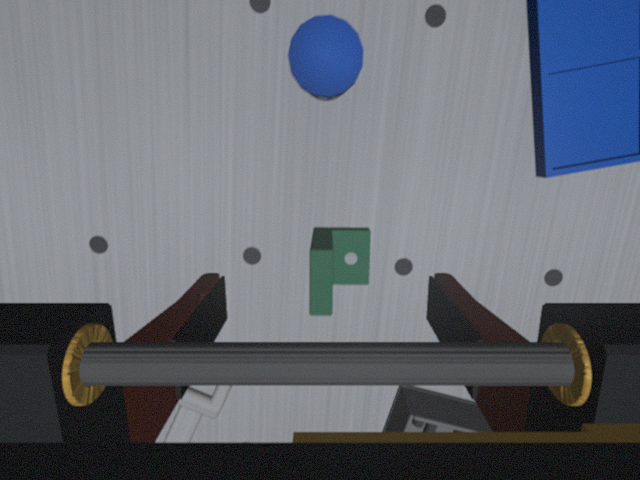

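The wrist view shows the stop at (340,270) between the fingers, with the knob at (326,57) and the blue tray at upper right. The wrist depth agrees with the top camera to about 1 mm.

Call:
{"api": "jog_arm", "payload": {"commands": [[1,[-0.034,-0.023,0.12],[0,0,0]],[1,[0,0,0.2],[0,0,0]],[1,[0,0,0.2],[0,0,0]],[1,[0,0,0.15],[0,0,0]],[1,[0,0,0.01],[0,0,0]],[-1,[0,0,0],[0,0,0]],[-1,[0,0,0],[0,0,0]],[-1,[0,0,0],[0,0,0]],[-1,[0,0,0],[0,0,0]],[-1,[0,0,0],[0,0,0]]]}}

```text
t: 3.15
ee_pos: [445.3, -298.3, 22.9]
orientation: [2.136, 2.302, 0.0]
ft_force: [0.6, -0.1, -0.3]
width: 51.4
grasp_force: 0.0
```

```bash
python3 go.py 446 -294 120 4.2
```

```text
at [ 445.3 -298.3   22.9] yaw 4.29 tilt 0.05 shift [ 0.042  0.011 -0.971] rz 0.002 w 51.4 f [ 0.6 -0.1 -0.3] g 0.0 q6 -0.69 t 3.15
```

Call:
{"api": "jog_arm", "payload": {"commands": [[-1,[0.02,0,0],[0,0,0]],[-1,[0.01,0,0],[0,0,0]],[-1,[0,0,0],[0,0,0]],[-1,[0,0,0],[0,0,0]],[-1,[0,0,0],[0,0,0]],[-1,[0,0,0],[0,0,0]],[-1,[0,0,0],[0,0,0]],[-1,[0,0,0],[0,0,0]],[-1,[0,0,0],[0,0,0]]]}}

```text
t: 4.05
ee_pos: [444.9, -295.2, 22.4]
orientation: [2.137, 2.303, 0.0]
ft_force: [0.5, -0.4, -0.6]
width: 11.3
grasp_force: 30.0
```

```bash
python3 go.py 602.5 198.2 125 -2.8
```

```text
at [ 444.9 -295.2   22.4] yaw 4.28 tilt 0.01 shift [ 4.803  1.94  -1.026] rz 0.157 w 11.3 f [ 0.5 -0.4 -0.6] g 29.99989539384842 q6 -0.68 t 4.05
```

Call:
{"api": "jog_arm", "payload": {"commands": [[-1,[0,0,-0.2],[0,0,0]],[-1,[0,0,-0.4],[0,0,0]],[-1,[0,0,-0.4],[0,0,0.157]],[-1,[0.2,0.05,0],[0,0,0]],[-1,[0.416,0.101,0],[0,0,0]],[-1,[0.416,0.101,0],[0,0,0]],[-1,[0.416,0.101,0],[0,0,0]],[-1,[0.416,0.101,0],[0,0,0]],[-1,[0.416,0.101,0],[0,0,0]],[-1,[0.416,0.101,0],[0,0,0]]]}}

```text
t: 5.05
ee_pos: [523.2, -27.5, 122.2]
orientation: [-2.274, -2.166, 0.001]
ft_force: [0.7, 1.2, -1.8]
width: 11.9
grasp_force: 30.0
```

Call:
{"api": "jog_arm", "payload": {"commands": [[-1,[0.416,0.101,0],[0,0,0]],[-1,[0.416,0.101,0],[0,0,0]],[-1,[0.416,0.101,0],[0,0,0]],[-1,[0.416,0.101,0],[0,0,0]],[-1,[0.416,0.101,0],[0,0,0]],[-1,[0.2,0.05,0],[0,0,0]],[-1,[0,0,0],[0,0,0]],[-1,[0,0,0],[0,0,0]]]}}

```text
t: 5.85
ee_pos: [589.0, 195.3, 121.7]
orientation: [-2.274, -2.167, 0.003]
ft_force: [0.1, -0.5, -1.8]
width: 11.9
grasp_force: 30.0
```

```bash
python3 go.py 590.4 197.5 27 -2.8;cat >pos.py <<'E'
# usage: pos.py name cx cy r lo hi... : wrist cloud, rect of points in height bands near a place
import sys
from workcell import *
from h import *
o=get_obs();d=get_image("wrist")
if sys.argv[1]!="-": cv2.imwrite(f"pics/{sys.argv[1]}.png",d["image"])
T=np.eye(4);T[:3,:3]=R.from_rotvec(o["orientation"]).as_matrix();T[:3,3]=o["ee_pos"];T=T@d["mount"]
w=world(d,T).reshape(-1,3);w=w[d["z_map"].ravel()>0]
cx,cy,r,*b=map(float,sys.argv[2:]);w=w[np.hypot(w[:,0]-cx,w[:,1]-cy)<r]
for a,c in zip(b[::2],b[1::2]):
    t=w[(w[:,2]>a)&(w[:,2]<c)]
    if len(t)>5:
        q=cv2.minAreaRect(t[:,:2].astype(np.float32));print(a,c,len(t),np.round(q[0],1),np.round(q[1],1),round(q[2],1),"mean",t.mean(0).round(1))
E
python3 pos.py w2 590 140 130 7 16
```

```text
at [589.  195.3 121.7] yaw -2.74 tilt 0.11 shift [0.024 0.014 0.947] rz 0.001 w 11.9 f [ 0.1 -0.5 -1.8] g 29.999651312828064 q6 0.35 t 5.85
7.0 16.0 2148 [552.3 142.5] [179. 158.] 87.0 mean [580.5 179.2  10.5]
```

View pics/w2.png

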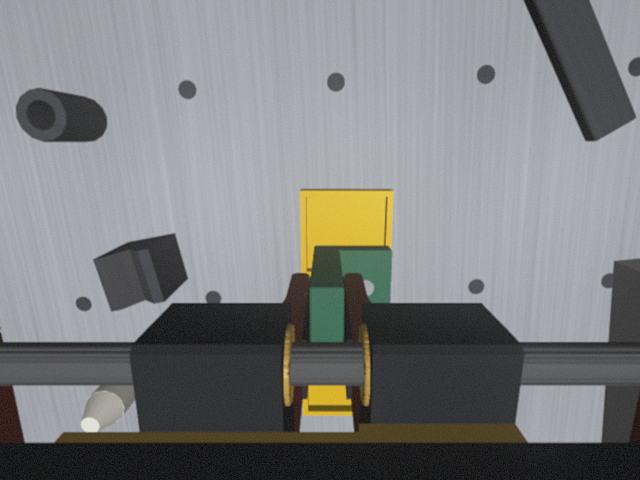

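The stop is held upright over the yellow tray, whose +y edge runs from (301,189) to (392,189). I'll check that edge against the tray estimate.

Run:
```python
from workcell import *
from h import *
o=get_obs();d=get_image("wrist")
T=np.eye(4);T[:3,:3]=R.from_rotvec(o["orientation"]).as_matrix();T[:3,3]=o["ee_pos"];T=T@d["mount"]
p=[cast(d,q,12,T)[:2] for q in((301,189),(392,189))];print(p)
e=(p[1]-p[0])/np.linalg.norm(p[1]-p[0]);n=np.array([-e[1],e[0]]);m=(p[0]+p[1])/2
print("pocket",m-31*n*np.sign(n[1]),"centre",m-89*n*np.sign(n[1]))
```

```text
[array([572.88231095, 231.15524087]), array([634.65520094, 228.12856615])]
pocket [602.25167468 198.6790473 ] centre [599.41326458 140.74854214]
```

Call:
{"api": "jog_arm", "payload": {"commands": [[-1,[0.024,0.014,0.3],[0,0,0]],[-1,[0,0,0.3],[0,0,0]],[-1,[0,0,0.2],[0,0,0]],[-1,[0,0,0.08],[0,0,0]],[-1,[0,0,0.03],[0,0,0]],[-1,[0,0,0.01],[0,0,0]],[-1,[0,0,0],[0,0,0]],[-1,[0,0,0],[0,0,0]]]}}

```text
t: 6.75
ee_pos: [592.1, 198.4, 31.5]
orientation: [2.274, 2.166, 0.003]
ft_force: [0.1, -0.5, -1.5]
width: 11.8
grasp_force: 30.0
```

```bash
python3 go.py 590.4 197.5 26.4 -2.8
```

```text
at [592.1 198.4  31.5] yaw -2.79 tilt 0.1 shift [-0.01  -0.017  0.051] rz 0.0 w 11.8 f [ 0.1 -0.5 -1.5] g 29.999645948410034 q6 0.35 t 6.75
```

Call:
{"api": "jog_arm", "payload": {"commands": [[-1,[-0.01,-0.015,0.03],[0,0,0]],[-1,[0,0,0.015],[0,0,0]],[-1,[0,0,0],[0,0,0]],[-1,[0,0,0],[0,0,0]]]}}

```text
t: 7.15
ee_pos: [589.8, 197.4, 26.4]
orientation: [-2.275, -2.167, 0.0]
ft_force: [-2.8, -0.9, 6.2]
width: 11.9
grasp_force: 30.0
```

```bash
python3 go.py 590.4 197.5 26.4 -2.8
```

```text
at [589.8 197.4  26.4] yaw -2.78 tilt 0.0 shift [ 0.002  0.006 -0.   ] rz 0.0 w 11.9 f [-2.8 -0.9  6.2] g 30.000891387462616 q6 0.35 t 7.15
```

Call:
{"api": "jog_arm", "payload": {"commands": [[1,[0,0,0],[0,0,0]],[1,[0,0,0],[0,0,0]],[1,[0,0,0],[0,0,0]],[1,[0,0,0],[0,0,0]],[1,[0,0,-0.2],[0,0,0]],[1,[0,0,-0.35],[0,0,0]],[1,[0,0,-0.35],[0,0,0]],[1,[0,0,0],[0,0,-0.125]],[1,[0,0,0],[0,0,-0.125]],[1,[0,0,0],[0,0,0]]]}}

```text
t: 8.15
ee_pos: [589.9, 197.4, 116.2]
orientation: [2.05, 2.38, 0.001]
ft_force: [-0.3, 0.4, 0.5]
width: 86.4
grasp_force: 0.0
```

```bash
python3 go.py 462.5 182.2 90 8.4; python3 pos.py w3 602.5 198.2 45 50 70 12 20
```

```text
at [589.9 197.4 116.2] yaw 8.52 tilt 0.03 shift [ 0.039 -1.283  0.261] rz 0.003 w 86.4 f [-0.3  0.4  0.5] g 0.0 q6 0.16 t 8.15
50.0 70.0 1360 [589.5 198.3] [36.4 12.1] 87.3 mean [589.4 199.7  60.2]
12.0 20.0 1303 [602.3 198.7] [60.7 62.1] 85.5 mean [607.8 198.8  13. ]
```

Call:
{"api": "jog_arm", "payload": {"commands": [[1,[0.013,-0.43,0.087],[0,0,0]],[1,[0.013,-0.43,0.087],[0,0,0]],[1,[0.013,-0.423,0.087],[0,0,0]],[1,[0,0,0],[0,0,0]],[1,[0,0,0],[0,0,0]]]}}

```text
t: 8.7
ee_pos: [461.8, 182.3, 89.6]
orientation: [-2.053, -2.378, 0.001]
ft_force: [0.6, 0.2, -0.3]
width: 87.7
grasp_force: 0.0
```

```bash
python3 go.py 462.5 182.2 10 8.4; python3 pos.py w3 462.5 182.2 26 38 50
```

```text
at [461.8 182.3  89.6] yaw 8.38 tilt 0.04 shift [-0.002  0.007  0.796] rz -0.0 w 87.7 f [ 0.6  0.2 -0.3] g 0.0 q6 0.21 t 8.7
38.0 50.0 2994 [462.2 182.7] [36.1 36.6] 8.3 mean [462.  183.4  42.3]
```

Call:
{"api": "jog_arm", "payload": {"commands": [[1,[0,0,0.3],[0,0,0]],[1,[0,0,0.3],[0,0,0]],[1,[0,0,0.14],[0,0,0]],[1,[0,0,0.035],[0,0,0]],[-1,[0,0,0],[0,0,0]],[-1,[0,0,0],[0,0,0]],[-1,[0,0,0],[0,0,0]],[-1,[0,0,0],[0,0,0]],[-1,[0,0,0],[0,0,0]],[-1,[0,0,0],[0,0,0]]]}}

```text
t: 9.75
ee_pos: [462.6, 182.4, 12.6]
orientation: [2.051, 2.379, 0.001]
ft_force: [0.2, 0.2, 0.2]
width: 43.5
grasp_force: 0.0
```

Call:
{"api": "jog_arm", "payload": {"commands": [[-1,[0,0,0],[0,0,0]],[-1,[0,0,0],[0,0,0]],[-1,[0,0,0],[0,0,0]]]}}

```text
t: 10.05
ee_pos: [462.4, 182.3, 12.4]
orientation: [2.051, 2.379, 0.0]
ft_force: [-1.0, -0.2, 5.1]
width: 35.8
grasp_force: 30.0
```

```bash
python3 go.py 569.4 -84.4 12 14.6
```

```text
at [462.4 182.3  12.4] yaw 8.47 tilt 0.01 shift [-2.796  0.665  0.004] rz -0.136 w 35.8 f [-1.  -0.2  5.1] g 29.98696893453598 q6 0.2 t 10.05
```

Call:
{"api": "jog_arm", "payload": {"commands": [[-1,[0,0,-0.15],[0,0,0]],[-1,[0,0,-0.3],[0,0,0]],[-1,[0,0,-0.3],[0,0,0]],[-1,[0,0,-0.25],[0,0,-0.136]],[-1,[-0.2,0.026,0],[0,0,0]],[-1,[-0.4,0.051,0],[0,0,0]],[-1,[-0.4,0.051,0],[0,0,0]],[-1,[-0.4,0.051,0],[0,0,0]],[-1,[-0.4,0.051,0],[0,0,0]],[-1,[-0.4,0.051,0],[0,0,0]]]}}

```text
t: 11.05
ee_pos: [544.7, -25.1, 111.6]
orientation: [-1.921, -2.484, 0.001]
ft_force: [0.9, 0.4, -3.9]
width: 35.9
grasp_force: 30.0
```

Call:
{"api": "jog_arm", "payload": {"commands": [[-1,[-0.4,0.051,0],[0,0,0]],[-1,[-0.25,0.032,0],[0,0,0]],[-1,[0,0,0],[0,0,0]],[-1,[0,0,0],[0,0,0]],[-1,[0,0,0],[0,0,0]]]}}

```text
t: 11.55
ee_pos: [568.3, -83.5, 111.7]
orientation: [-1.92, -2.485, 0.001]
ft_force: [-0.7, 1.2, -3.6]
width: 36.1
grasp_force: 30.0
```

```bash
python3 go.py 569.4 -84.4 16.5 14.6; python3 pos.py w4 569 -84 30 20 160
```

```text
at [568.3 -83.5 111.7] yaw 14.62 tilt 0.11 shift [-0.012  0.01   0.951] rz 0.0 w 36.1 f [-0.7  1.2 -3.6] g 29.98691439628601 q6 -0.42 t 11.55
20.0 160.0 11587 [567.4 -78.4] [54.4 27.5] 14.5 mean [565.9 -73.  135.9]
```

View pics/w4.png

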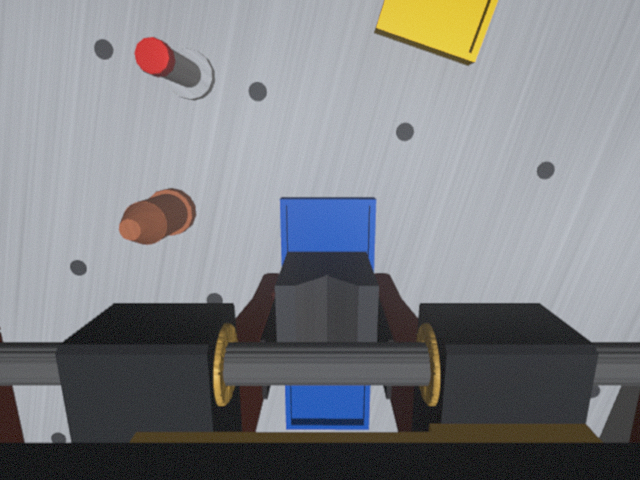

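The V-block is held upright over the blue tray's +y pocket, and the tray edge runs from (281,198) to (375,198).

Run:
```python
from workcell import *
from h import *
o=get_obs();d=get_image("wrist")
T=np.eye(4);T[:3,:3]=R.from_rotvec(o["orientation"]).as_matrix();T[:3,3]=o["ee_pos"];T=T@d["mount"]
p=[cast(d,q,12,T)[:2] for q in((281,198),(375,198))];print(p)
e=(p[1]-p[0])/np.linalg.norm(p[1]-p[0]);n=np.array([-e[1],e[0]]);m=(p[0]+p[1])/2
print("pocket",m-31*n*np.sign(n[1]),"centre",m-89*n*np.sign(n[1]))
```

```text
[array([531.47756869, -60.7591097 ]), array([591.35323005, -45.11336732])]
pocket [569.2526738  -82.92918984] centre [ 583.91596144 -139.04503426]
```

Call:
{"api": "jog_arm", "payload": {"commands": [[-1,[-0.01,0.005,0.2],[0,0,0]],[-1,[0,0,0.3],[0,0,0]],[-1,[0,0,0.25],[0,0,0]],[-1,[0,0,0.12],[0,0,0]],[-1,[0,0,0.05],[0,0,0]],[-1,[0,0,0.01],[0,0,0]],[-1,[0,0,0],[0,0,0]],[-1,[0,0,0],[0,0,0]]]}}

```text
t: 12.45
ee_pos: [571.0, -85.3, 20.4]
orientation: [1.92, 2.484, 0.001]
ft_force: [0.2, 0.4, -2.8]
width: 35.4
grasp_force: 30.0
```

```bash
python3 go.py 569.4 -84.4 16.5 14.6
```

```text
at [571.  -85.3  20.4] yaw 14.59 tilt 0.11 shift [ 0.013 -0.013  0.039] rz -0.0 w 35.4 f [ 0.2  0.4 -2.8] g 29.9869304895401 q6 -0.42 t 12.45
```

Next I lower it to the floor, release, rise and head for the copper nozzle.

Call:
{"api": "jog_arm", "payload": {"commands": [[-1,[0.015,-0.013,0.025],[0,0,0]],[-1,[0,0,0.015],[0,0,0]],[-1,[0,0,0],[0,0,0]],[-1,[0,0,0],[0,0,0]]]}}

```text
t: 12.85
ee_pos: [568.6, -84.0, 16.4]
orientation: [1.921, 2.485, 0.001]
ft_force: [-3.3, 1.1, 6.2]
width: 35.9
grasp_force: 30.0
```

```bash
python3 go.py 569.4 -84.4 16.5 14.6
```

```text
at [568.6 -84.   16.4] yaw 14.58 tilt 0.03 shift [-0.006  0.006 -0.001] rz -0.0 w 35.9 f [-3.3  1.1  6.2] g 29.987287670373917 q6 -0.42 t 12.85
```

Call:
{"api": "jog_arm", "payload": {"commands": [[1,[0,0,0],[0,0,0]],[1,[0,0,0],[0,0,0]],[1,[0,0,0],[0,0,0]],[1,[0,0,0],[0,0,0]],[1,[0,0,-0.2],[0,0,0]],[1,[0,0,-0.35],[0,0,0]],[1,[0,0,-0.35],[0,0,0]],[1,[0,0,0],[0,0,0]],[1,[0,0,0],[0,0,0]]]}}

```text
t: 13.75
ee_pos: [569.0, -84.2, 105.9]
orientation: [1.92, 2.484, 0.001]
ft_force: [0.1, 0.4, -0.5]
width: 87.5
grasp_force: 0.0
```

```bash
python3 go.py 460 -90 90 14.6;  python3 pos.py w5 569.4 -84.4 26 40 60 ; python3 pos.py w5 461 -89 22 5 9 56 70
```

```text
at [569.  -84.2 105.9] yaw 14.59 tilt 0.1 shift [ 0.218 -1.069  0.157] rz -0.0 w 87.5 f [ 0.1  0.4 -0.5] g 0.0 q6 -0.42 t 13.75
40.0 60.0 3127 [568.5 -83.7] [36.1 36.6] 14.4 mean [568.3 -83.   45.6]
5.0 9.0 343 [463.6 -87.2] [21.9 31.4] 38.6 mean [466.7 -84.4   7.9]
56.0 70.0 794 [460.8 -89.2] [15.  16.7] 57.2 mean [461.6 -88.7  60.9]
```

Call:
{"api": "jog_arm", "payload": {"commands": [[1,[0.075,-0.354,0.05],[0,0,0]],[1,[0.075,-0.354,0.05],[0,0,0]],[1,[0.075,-0.354,0.05],[0,0,0]],[1,[0,0,0],[0,0,0]],[1,[0,0,0],[0,0,0]]]}}

```text
t: 14.35
ee_pos: [459.4, -89.0, 89.4]
orientation: [-1.921, -2.484, 0.001]
ft_force: [0.7, 0.4, 0.6]
width: 87.7
grasp_force: 0.0
```

```bash
python3 go.py 460.7 -89.3 15 14.6;  python3 pos.py w5 461 -89 22 56 70
```

```text
at [459.4 -89.   89.4] yaw 14.56 tilt 0.1 shift [-0.007  0.013  0.744] rz -0.001 w 87.7 f [0.7 0.4 0.6] g 0.0 q6 -0.47 t 14.35
56.0 70.0 794 [459.4 -89. ] [17.1 15.9] 11.9 mean [459.4 -88.5  60.9]
```

Call:
{"api": "jog_arm", "payload": {"commands": [[1,[-0.004,0.004,0.3],[0,0,0]],[1,[0,0,0.3],[0,0,0]],[1,[0,0,0.12],[0,0,0]],[1,[0,0,0.025],[0,0,0]],[-1,[0,0,0],[0,0,0]],[-1,[0,0,0],[0,0,0]],[-1,[0,0,0],[0,0,0]],[-1,[0,0,0],[0,0,0]],[-1,[0,0,0],[0,0,0]],[-1,[0,0,0],[0,0,0]]]}}

```text
t: 15.4
ee_pos: [460.7, -89.4, 16.1]
orientation: [1.921, 2.485, 0.0]
ft_force: [-0.5, 0.2, 0.4]
width: 43.1
grasp_force: 0.0
```

Call:
{"api": "jog_arm", "payload": {"commands": [[-1,[0,0,0],[0,0,0]],[-1,[0,0,0],[0,0,0]],[-1,[0,0,0],[0,0,0]],[-1,[0,0,0],[0,0,0]]]}}

```text
t: 15.8
ee_pos: [460.4, -89.3, 15.8]
orientation: [-1.921, -2.485, 0.0]
ft_force: [-2.2, -0.2, 1.9]
width: 25.7
grasp_force: 30.0
```

```bash
python3 go.py 584 -139.8 100 14.6
```

```text
at [460.4 -89.3  15.8] yaw 14.59 tilt 0.01 shift [-0.8    1.069 -0.842] rz -0.0 w 25.7 f [-2.2 -0.2  1.9] g 30.000222683688662 q6 -0.47 t 15.8
```

Call:
{"api": "jog_arm", "payload": {"commands": [[-1,[0,0,-0.2],[0,0,0]],[-1,[0,0,-0.35],[0,0,0]],[-1,[0,0,-0.3],[0,0,0]],[-1,[-0.2,0.267,0],[0,0,0]],[-1,[-0.2,0.267,0],[0,0,0]],[-1,[-0.2,0.267,0],[0,0,0]],[-1,[-0.2,0.267,0],[0,0,0]],[-1,[0,0,0],[0,0,0]],[-1,[0,0,0],[0,0,0]],[-1,[0,0,0],[0,0,0]]]}}

```text
t: 16.8
ee_pos: [582.5, -139.3, 100.1]
orientation: [-1.92, -2.484, 0.001]
ft_force: [-1.2, 0.2, -1.6]
width: 25.2
grasp_force: 30.0
```

```bash
python3 go.py 584 -139.8 20 14.6
```

```text
at [ 582.5 -139.3  100.1] yaw 14.59 tilt 0.13 shift [-0.01   0.015  0.801] rz -0.0 w 25.2 f [-1.2  0.2 -1.6] g 29.999713836587034 q6 -0.51 t 16.8
```

Call:
{"api": "jog_arm", "payload": {"commands": [[-1,[-0.003,0.003,0.3],[0,0,0]],[-1,[0,0,0.3],[0,0,0]],[-1,[0,0,0.12],[0,0,0]],[-1,[0,0,0.03],[0,0,0]],[-1,[0,0,0],[0,0,0]],[-1,[0,0,0.02],[0,0,0]],[-1,[0,0,0.01],[0,0,0]],[-1,[0,0,0.01],[0,0,0]],[-1,[0,0,0],[0,0,0]],[-1,[0,0,0],[0,0,0]]]}}

```text
t: 17.8
ee_pos: [584.6, -140.1, 22.0]
orientation: [1.921, 2.485, 0.0]
ft_force: [-0.5, -0.1, -1.0]
width: 25.5
grasp_force: 30.0
```

```bash
python3 go.py 584 -139.8 19.8 14.6
```

```text
at [ 584.6 -140.1   22. ] yaw 14.59 tilt 0.02 shift [ 0.004 -0.005  0.022] rz -0.0 w 25.5 f [-0.5 -0.1 -1. ] g 29.999819339577698 q6 -0.51 t 17.8
```

Call:
{"api": "jog_arm", "payload": {"commands": [[-1,[0,0,0.015],[0,0,0]],[-1,[0,0,0.007],[0,0,0]],[-1,[0,0,0],[0,0,0]]]}}

```text
t: 18.1
ee_pos: [584.5, -140.1, 19.8]
orientation: [1.921, 2.485, 0.0]
ft_force: [-0.9, 0.5, 3.4]
width: 25.4
grasp_force: 30.0
```

```bash
python3 go.py 584 -139.8 19.8 14.6
```

```text
at [ 584.5 -140.1   19.8] yaw 14.59 tilt 0.0 shift [ 0.004 -0.004  0.   ] rz -0.0 w 25.4 f [-0.9  0.5  3.4] g 30.00058508956954 q6 -0.51 t 18.1
```

Call:
{"api": "jog_arm", "payload": {"commands": [[1,[0,0,0],[0,0,0]],[1,[0,0,0],[0,0,0]],[1,[0,0,0],[0,0,0]],[1,[0,0,0],[0,0,0]],[1,[0,0,-0.2],[0,0,0]],[1,[0,0,-0.35],[0,0,0]],[1,[0,0,-0.3],[0,0,0.129]],[1,[0,0,0],[0,0,0.129]],[1,[0,0,0],[0,0,0.129]],[1,[0,0,0],[0,0,0]]]}}

```text
t: 19.1
ee_pos: [584.5, -140.1, 104.9]
orientation: [2.276, 2.165, 0.0]
ft_force: [-0.5, 0.2, -0.4]
width: 87.9
grasp_force: 0.0
```

```bash
python3 go.py 457.8 -1 90 -2.8; python3 pos.py w6 584 -139.8 24 58 72
```

```text
at [ 584.5 -140.1  104.9] yaw -2.88 tilt 0.03 shift [ 1.326 -1.335  0.148] rz -0.002 w 87.9 f [-0.5  0.2 -0.4] g 0.0 q6 -0.2 t 19.1
58.0 72.0 837 [ 584.7 -139.9] [18.1 17.9] 2.1 mean [ 584.7 -138.8   64.1]
```

View pics/w6.png

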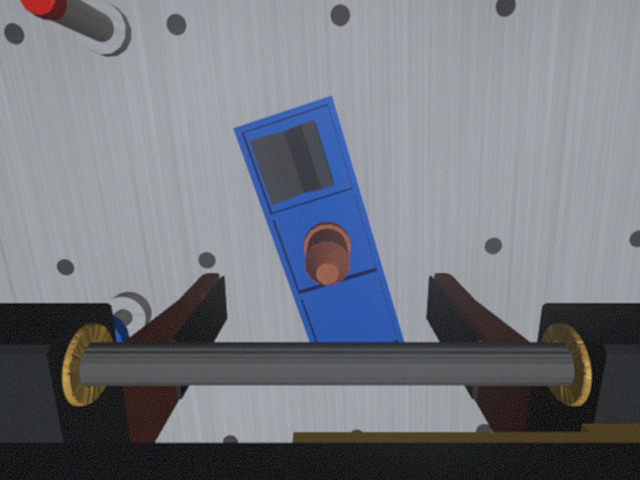

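The V-block at (292,163) and the copper nozzle at (327,250) stand well inside their blue pockets. The pin is next.

Call:
{"api": "jog_arm", "payload": {"commands": [[1,[0.265,-0.267,0.03],[0,0,0]],[1,[0.265,-0.267,0.03],[0,0,0]],[1,[0.265,-0.267,0.03],[0,0,0]],[1,[0.265,-0.267,0.03],[0,0,0]],[1,[0.265,-0.267,0.03],[0,0,0]],[1,[0,0,0],[0,0,0]],[1,[0,0,0],[0,0,0]],[1,[0,0,0],[0,0,0]]]}}

```text
t: 19.95
ee_pos: [458.9, -1.6, 89.8]
orientation: [2.274, 2.166, 0.001]
ft_force: [0.3, -0.5, 0.0]
width: 87.8
grasp_force: 0.0
```

```bash
python3 go.py 457.8 -1 16 -2.8; python3 pos.py w7 457.8 -1 22 54 72
```

```text
at [458.9  -1.6  89.8] yaw -2.77 tilt 0.08 shift [ 0.005 -0.012  0.738] rz 0.001 w 87.8 f [ 0.3 -0.5  0. ] g 0.0 q6 0.02 t 19.95
54.0 72.0 975 [ 4.57e+02 -3.00e-01] [17.4 17.3] 85.2 mean [457.2   0.6  60.1]
```

Call:
{"api": "jog_arm", "payload": {"commands": [[1,[0.008,-0.012,0.3],[0,0,0]],[1,[0,0,0.3],[0,0,0]],[1,[0,0,0.12],[0,0,0]],[1,[0,0,0.02],[0,0,0]],[-1,[0,0,0],[0,0,0]],[-1,[0,0,0],[0,0,0]],[-1,[0,0,0],[0,0,0]],[-1,[0,0,0],[0,0,0]],[-1,[0,0,0],[0,0,0]],[-1,[0,0,0],[0,0,0]]]}}

```text
t: 21.0
ee_pos: [456.6, -0.2, 15.9]
orientation: [2.275, 2.166, 0.001]
ft_force: [0.2, 0.1, 0.1]
width: 43.2
grasp_force: 0.0
```

Call:
{"api": "jog_arm", "payload": {"commands": [[-1,[0,0,0],[0,0,0]],[-1,[0,0,0],[0,0,0]],[-1,[0,0,0],[0,0,0]],[-1,[0,0,0],[0,0,0]],[-1,[0,0,0],[0,0,0]]]}}

```text
t: 21.5
ee_pos: [456.5, -0.3, 15.5]
orientation: [2.276, 2.166, 0.0]
ft_force: [0.5, -0.2, 0.1]
width: 16.8
grasp_force: 30.0
```

```bash
python3 go.py 596.7 82.7 102 -2.8
```

```text
at [ 4.565e+02 -3.000e-01  1.550e+01] yaw -2.83 tilt 0.01 shift [ 0.898  1.359 -0.864] rz -0.001 w 16.8 f [ 0.5 -0.2  0.1] g 29.997620321810246 q6 0.02 t 21.5
```

Call:
{"api": "jog_arm", "payload": {"commands": [[-1,[0,0,-0.2],[0,0,0]],[-1,[0,0,-0.35],[0,0,0]],[-1,[0,0,-0.3],[0,0,0]],[-1,[0.225,0.34,0],[0,0,0]],[-1,[0.225,0.34,0],[0,0,0]],[-1,[0.225,0.34,0],[0,0,0]],[-1,[0.225,0.34,0],[0,0,0]],[-1,[0,0,0],[0,0,0]],[-1,[0,0,0],[0,0,0]],[-1,[0,0,0],[0,0,0]]]}}

```text
t: 22.5
ee_pos: [595.0, 82.4, 99.9]
orientation: [-2.275, -2.165, 0.003]
ft_force: [-0.8, 0.4, -1.0]
width: 16.6
grasp_force: 30.0
```

Call:
{"api": "jog_arm", "payload": {"commands": [[-1,[0,0,0.3],[0,0,0]],[-1,[0,0,0.3],[0,0,0]],[-1,[0,0,0.12],[0,0,0]],[-1,[0,0,0.03],[0,0,0]],[-1,[0,0,0.01],[0,0,0]],[-1,[0,0,0],[0,0,0]],[-1,[0,0,0],[0,0,0]],[-1,[0,0,0],[0,0,0]]]}}

```text
t: 23.3
ee_pos: [597.3, 83.0, 25.5]
orientation: [2.275, 2.165, 0.002]
ft_force: [0.2, 0.4, -1.4]
width: 17.3
grasp_force: 30.0
```

```bash
python3 go.py 596.7 82.7 19.5 -2.8
```

```text
at [597.3  83.   25.5] yaw -2.82 tilt 0.09 shift [-0.003 -0.006  0.06 ] rz -0.001 w 17.3 f [ 0.2  0.4 -1.4] g 29.999918388202786 q6 0.17 t 23.3
```

Call:
{"api": "jog_arm", "payload": {"commands": [[-1,[0,0,0.03],[0,0,0]],[-1,[0,0,0.015],[0,0,0]],[-1,[0,0,0.01],[0,0,0]],[-1,[0,0,0],[0,0,0]],[-1,[0,0,0],[0,0,0]]]}}

```text
t: 23.8
ee_pos: [597.1, 83.0, 19.4]
orientation: [2.275, 2.166, 0.001]
ft_force: [-1.0, 0.1, 4.4]
width: 16.8
grasp_force: 30.0
```

```bash
python3 go.py 596.7 82.7 19.5 -2.8
```

```text
at [597.1  83.   19.4] yaw -2.82 tilt 0.04 shift [-0.003 -0.004 -0.001] rz -0.001 w 16.8 f [-1.   0.1  4.4] g 30.000538229942322 q6 0.17 t 23.8
```

Call:
{"api": "jog_arm", "payload": {"commands": [[1,[0,0,0],[0,0,0]],[1,[0,0,0],[0,0,0]],[1,[0,0,0],[0,0,0]],[1,[0,0,0],[0,0,0]],[1,[0,0,-0.2],[0,0,0]],[1,[0,0,-0.35],[0,0,0]],[1,[0,0,-0.3],[0,0,0]],[1,[0,-0.4,0],[0,0,0]],[1,[0,-0.4,0.05],[0,0,0]],[1,[0,-0.4,0.05],[0,0,0]]]}}

```text
t: 24.8
ee_pos: [475.7, 88.8, 94.4]
orientation: [2.275, 2.165, 0.001]
ft_force: [-0.3, 0.7, -0.8]
width: 87.3
grasp_force: 0.0
```

Call:
{"api": "jog_arm", "payload": {"commands": [[1,[0,-0.4,0.05],[0,0,0]],[1,[0,-0.05,0],[0,0,0]],[1,[0,0,0],[0,0,0]],[1,[0,0,0],[0,0,0]],[1,[0,0,0],[0,0,0]]]}}

```text
t: 25.3
ee_pos: [434.0, 91.2, 89.4]
orientation: [2.275, 2.165, 0.003]
ft_force: [0.5, 0.9, 0.8]
width: 88.2
grasp_force: 0.0
```

```bash
python3 go.py 431.6 91.4 15 -2.8; python3 pos.py w8 431.6 91.4 22 56 72
```

```text
at [434.   91.2  89.4] yaw -2.85 tilt 0.12 shift [ 0.001 -0.025  0.744] rz -0.001 w 88.2 f [0.5 0.9 0.8] g 0.0 q6 0.23 t 25.3
56.0 72.0 794 [431.1  93. ] [15.9 16.6] 81.4 mean [431.   93.9  61. ]
```

Call:
{"api": "jog_arm", "payload": {"commands": [[1,[0.009,-0.018,0.3],[0,0,0]],[1,[0,0,0.3],[0,0,0]],[1,[0,0,0.12],[0,0,0]],[1,[0,0,0.025],[0,0,0]],[-1,[0,0,0],[0,0,0]],[-1,[0,0,0],[0,0,0]],[-1,[0,0,0],[0,0,0]],[-1,[0,0,0],[0,0,0]],[-1,[0,0,0],[0,0,0]],[-1,[0,0,0],[0,0,0]]]}}

```text
t: 26.35
ee_pos: [430.3, 92.1, 14.9]
orientation: [2.275, 2.166, 0.001]
ft_force: [0.9, 0.3, -0.2]
width: 42.9
grasp_force: 0.0
```

Call:
{"api": "jog_arm", "payload": {"commands": [[-1,[0,0,0],[0,0,0]],[-1,[0,0,0],[0,0,0]],[-1,[0,0,0],[0,0,0]],[-1,[0,0,0],[0,0,0]]]}}

```text
t: 26.75
ee_pos: [430.3, 92.0, 14.6]
orientation: [2.276, 2.166, 0.0]
ft_force: [0.1, 0.1, 1.6]
width: 25.3
grasp_force: 30.0
```

```bash
python3 go.py 599.5 140.6 110 -2.8
```

```text
at [430.3  92.   14.6] yaw -2.83 tilt 0.01 shift [ 0.568  1.666 -0.954] rz -0.001 w 25.3 f [0.1 0.1 1.6] g 30.000199425012397 q6 0.23 t 26.75
```

Call:
{"api": "jog_arm", "payload": {"commands": [[-1,[0,0,-0.2],[0,0,0]],[-1,[0,0,-0.4],[0,0,0]],[-1,[0,0,-0.35],[0,0,0]],[-1,[0.142,0.416,0],[0,0,0]],[-1,[0.142,0.416,0],[0,0,0]],[-1,[0.142,0.416,0],[0,0,0]],[-1,[0.142,0.416,0],[0,0,0]],[-1,[0,0,0],[0,0,0]],[-1,[0,0,0],[0,0,0]],[-1,[0,0,0],[0,0,0]]]}}

```text
t: 27.75
ee_pos: [597.2, 140.1, 108.8]
orientation: [-2.274, -2.165, 0.004]
ft_force: [1.1, 0.4, -1.1]
width: 25.7
grasp_force: 30.0
```

Call:
{"api": "jog_arm", "payload": {"commands": [[-1,[0,0,0.3],[0,0,0]],[-1,[0,0,0.35],[0,0,0]],[-1,[0,0,0.15],[0,0,0]],[-1,[0,0,0.04],[0,0,0]],[-1,[0,0,0.01],[0,0,0]],[-1,[0,0,0],[0,0,0]],[-1,[0,0,0],[0,0,0]],[-1,[0,0,0],[0,0,0]]]}}

```text
t: 28.55
ee_pos: [599.9, 140.7, 25.7]
orientation: [2.275, 2.165, 0.002]
ft_force: [0.4, 0.0, -0.8]
width: 25.4
grasp_force: 30.0
```

```bash
python3 go.py 599.5 140.6 18.6 -2.8
```

```text
at [599.9 140.7  25.7] yaw -2.82 tilt 0.1 shift [-0.001 -0.004  0.071] rz -0.001 w 25.4 f [ 0.4  0.  -0.8] g 29.999839727206563 q6 0.26 t 28.55
```

Call:
{"api": "jog_arm", "payload": {"commands": [[-1,[0,0,0.035],[0,0,0]],[-1,[0,0,0.02],[0,0,0]],[-1,[0,0,0.013],[0,0,0]],[-1,[0,0,0],[0,0,0]],[-1,[0,0,0],[0,0,0]]]}}

```text
t: 29.05
ee_pos: [599.2, 140.6, 18.6]
orientation: [-2.275, -2.166, 0.0]
ft_force: [-3.3, -1.3, 8.7]
width: 25.4
grasp_force: 30.0
```

```bash
python3 go.py 599.5 140.6 18.6 -2.8
```

```text
at [599.2 140.6  18.6] yaw -2.83 tilt 0.01 shift [ 0.001  0.003 -0.   ] rz -0.001 w 25.4 f [-3.3 -1.3  8.7] g 30.001479560996813 q6 0.26 t 29.05
```

Call:
{"api": "jog_arm", "payload": {"commands": [[1,[0,0,0],[0,0,0]],[1,[0,0,0],[0,0,0]],[1,[0,0,0],[0,0,0]],[1,[0,0,0],[0,0,0]],[1,[0,0,-0.2],[0,0,0]],[1,[0,0,-0.4],[0,0,0]],[1,[0,0,-0.4],[0,0,0]],[1,[0,0,-0.4],[0,0,0]],[1,[0,-0.3,-0.3],[0,0,0]],[1,[0,-0.4,0],[0,0,0]]]}}

```text
t: 30.05
ee_pos: [532.6, 144.7, 192.1]
orientation: [2.273, 2.162, 0.013]
ft_force: [-0.2, 0.3, 1.0]
width: 87.9
grasp_force: 0.0
```

Call:
{"api": "jog_arm", "payload": {"commands": [[1,[0,-0.4,0],[0,0,0]],[1,[0,-0.4,0],[0,0,0]],[1,[0,-0.4,0],[0,0,0]],[1,[0,0,0],[0,0,0]],[1,[0,0,0],[0,0,0]]]}}

```text
t: 30.55
ee_pos: [409.5, 150.2, 188.2]
orientation: [2.274, 2.167, 0.002]
ft_force: [-0.6, 0.7, 0.2]
width: 88.1
grasp_force: 0.0
```

Run:
```python
from workcell import *
from h import *
d=get_image("top");W=world(d).reshape(-1,3);S=world(get_image("scene")).reshape(-1,3)
s=get_image("scene");cv2.imwrite("pics/s9.png",s["image"])
print(get_obs()["ee_pos"])
for n,x,y,h in(("vb",569.3,-83.5,45),("cu",584,-139.8,64),("stop",590.3,199,58),("pin",596.7,82.7,62),("wh",599.5,140.6,64),("spacer",428,284.7,45),("knob",441,-184.5,52)):
  for k,w in(("top",W),("scene",S)):
    t=w[(np.hypot(w[:,0]-x,w[:,1]-y)<28)&(w[:,2]>h-8)&(w[:,2]<h+15)]
    if len(t)>4:
      q=cv2.minAreaRect(t[:,:2].astype(np.float32));print(n,k,(x,y),len(t),np.round(q[0],1),np.round(q[1],1),np.percentile(t[:,2],95).round(1))
```

```text
[410.99066704 150.13736273 188.05461563]
vb top (569.3, -83.5) 323 [568.9 -83.3] [36.8 36.1] 50.4
vb scene (569.3, -83.5) 505 [567.6 -84.6] [40.7 37. ] 49.8
cu top (584, -139.8) 81 [ 585.2 -140. ] [19.6 17.9] 70.7
cu scene (584, -139.8) 127 [ 586.7 -139.5] [15.7 16.3] 68.6
stop top (590.3, 199) 131 [589.4 198.6] [36.3 12.8] 65.0
stop scene (590.3, 199) 363 [589.2 197. ] [36.1 14.1] 62.9
pin top (596.7, 82.7) 67 [597.   82.5] [17.  15.9] 68.5
pin scene (596.7, 82.7) 154 [597.6  82. ] [17.2 16.7] 66.8
wh top (599.5, 140.6) 79 [597.5 140.1] [19.5 17.7] 69.6
wh scene (599.5, 140.6) 184 [600.3 140.8] [16.9 20.1] 68.6
spacer scene (428, 284.7) 255 [428.  283.5] [29.6 28. ] 45.6
knob top (441, -184.5) 257 [ 440.5 -183.9] [33.6 35.4] 53.6
knob scene (441, -184.5) 197 [ 442.5 -182.9] [31.6 34.5] 52.8
```

View pics/s9.png

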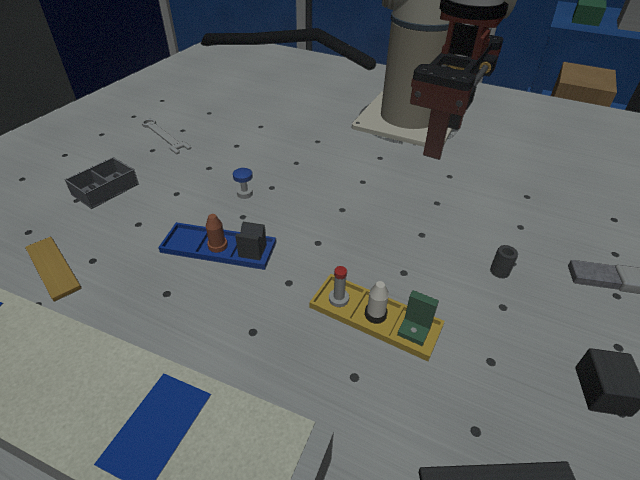

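All five parts stand upright in their pockets: copper nozzle (216,232), V-block (251,241), pin (340,288), white nozzle (377,302) and stop (419,318). The knob (243,183) and spacer (504,262) have not moved, and the gripper is clear.

```bash
python3 -c "
from workcell import *
print(close_job())"
```

```text
the job is handed in; nothing more can be done
None
```

Job handed in at about 31 s: both kits are made up, with each part measured within about 3 mm of its pocket centre and the spacer and clamp knob left where they stood; no verdict was returned.

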